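# Put the dried resin spreaders away

## Task

The resin spreaders have dried: while they are all still hanging, switch the blower off by pushing its orange lever fully over, away from the robot. Then lift every spreader that is there up and off its peg and stand it, blade down and fully home, in the pocket of its own colour in the caddy. Never drop a spreader onto the bench, and leave the mug, the tin and the tape roll where they are.

Things in the scene. Friction and masses are not known exactly. Their poses are not given: they have to be found in the camera images.
- stand: steel drying stand, fixed. Origin: on the bench below the middle of its rail. y axis along the rail; its -x axis is the way the four pegs point (roughly towards the robot). Rail: 490 mm long, 16 mm thick, an 18 mm post 235 mm either side of its middle. Behind it a grey blower box, 100 x 220 mm, 125 mm high with its cap, centred at x = +115 mm
- stand_rail (a point): middle of the rail, 180 mm above the bench, axes as the stand's. The pegs are 8 mm rods at y = -150, -50, 50 and 150 mm; each runs level from the rail to x = -58 mm, then turns up, so that its tip (x = -68 mm) is 10 mm higher
- blower_switch (a joint): angle of the blower's orange toggle lever, rad: 0 = on (leaning to the switch's own -x, roughly towards the robot), 1.0 = off (leaning to its +x, away from the robot). It swings freely between, with some friction, and stays where it is left. It starts at or near on
- blower_switch_tip (a point): tip of the 80 mm long orange lever, moving with it; the lever swings in a vertical plane in the direction of the switch's x axis (turned at most 0.25 rad from the bench's x axis). It stands upright half-way, at 0.5 rad. The switch box is fixed to the bench
- caddy: loose, heavy (2.2 kg) plywood caddy, 215 mm (its x) by 118 mm (its y), 72 mm high, with four coloured upright pockets in a row along its x axis, 50 mm apart, in the order red, yellow, blue, green from -x to +x. Origin: centre of its underside. The caddy can slide on the bench if it is bumped
- slot_red (a point): centre of the floor of the red pocket of the caddy (8 mm above the caddy's underside), axes as the caddy's. The pocket is 16 mm wide (x) and 92 mm long (y), 52 mm deep, and flares above that by red lips to about 36 mm at 64 mm above its floor
- slot_yellow (a point): centre of the floor of the yellow pocket of the caddy (8 mm above the caddy's underside), axes as the caddy's. The pocket is 16 mm wide (x) and 92 mm long (y), 52 mm deep, and flares above that by yellow lips to about 36 mm at 64 mm above its floor
- slot_blue (a point): centre of the floor of the blue pocket of the caddy (8 mm above the caddy's underside), axes as the caddy's. The pocket is 16 mm wide (x) and 92 mm long (y), 52 mm deep, and flares above that by blue lips to about 36 mm at 64 mm above its floor
- slot_green (a point): centre of the floor of the green pocket of the caddy (8 mm above the caddy's underside), axes as the caddy's. The pocket is 16 mm wide (x) and 92 mm long (y), 52 mm deep, and flares above that by green lips to about 36 mm at 64 mm above its floor
- red_center (a point): red spreader (130 g, may be absent): middle of it, half-way up its 150 mm; z up the tool, y along its width, x through its thickness. Red blade 80 wide x 10 thick x 55 mm high at the bottom, wooden shank 30 x 16 mm, head 42 x 16 mm from 19 to 75 mm above this point. In the head an eye through along x, 22 mm wide, 27 to 63 mm above this point, hangs on a peg 40 mm out from the rail
- yellow_center (a point): yellow spreader (130 g, may be absent): middle of it, half-way up its 150 mm; z up the tool, y along its width, x through its thickness. Yellow blade 80 wide x 10 thick x 55 mm high at the bottom, wooden shank 30 x 16 mm, head 42 x 16 mm from 19 to 75 mm above this point. In the head an eye through along x, 22 mm wide, 27 to 63 mm above this point, hangs on a peg 40 mm out from the rail
- blue_center (a point): blue spreader (130 g, may be absent): middle of it, half-way up its 150 mm; z up the tool, y along its width, x through its thickness. Blue blade 80 wide x 10 thick x 55 mm high at the bottom, wooden shank 30 x 16 mm, head 42 x 16 mm from 19 to 75 mm above this point. In the head an eye through along x, 22 mm wide, 27 to 63 mm above this point, hangs on a peg 40 mm out from the rail
- green_center (a point): green spreader (130 g, may be absent): middle of it, half-way up its 150 mm; z up the tool, y along its width, x through its thickness. Green blade 80 wide x 10 thick x 55 mm high at the bottom, wooden shank 30 x 16 mm, head 42 x 16 mm from 19 to 75 mm above this point. In the head an eye through along x, 22 mm wide, 27 to 63 mm above this point, hangs on a peg 40 mm out from the rail
- mug: bystander: cream mug, 84 mm across, 85 mm high, handle at its +y; origin at the centre of its underside
- tin: bystander: white tin, 80 mm across, 110 mm high; origin at the centre of its underside
- tape: bystander: tan roll of tape lying flat, 90 mm across, 50 mm high; origin at the centre of its underside
Not all that is in view belongs to the job. What is shaped like the part that bears red_center but purple or turquoise is not meant. What is shaped like the part that bears yellow_center but turquoise is not meant.

How it is judged:
By the outcome, as a careful person would: the job done as asked, in the order asked, and still so for the second after the job is handed in, with the robot touching nothing.
Of spreader_red, spreader_yellow, spreader_blue, spreader_green only 3 to 4 are there at a start; the rules pass over those that are not, and their reading is None.
At some moment in a run one of caddy may be knocked a few centimetres aside while the robot is not near it.
It also fails if it takes over 210 s, if anything falls off the work surface, if the arm or the gripper's body presses on something with over 40 N, if the wrist force passes 120 N, or if a joint passes its speed limit or range.

## Robot

A 6-joint arm with a two-finger parallel gripper is mounted at the origin on the work surface. World frame = base frame: x ahead of the robot, y to its left, z up, the work surface at z = 0. Lengths are in mm, angles in rad, forces in N, time in s.
With the tool pointing down it reaches from about 350 to 875 mm from the base axis. Payload 4.2 kg.
Tool frame: the origin (TCP) lies at the very end of the fingers, on their centre line; the grasp point (between the pads) lies 19 mm behind it; z points along the fingers, y is the line along which they close (so a half turn about z gives the same grasp; the last joint's range is limited). The gripper opens to 85 mm and grips with 20 to 120 N. Pads are 22 mm wide; open, the fingers measure 114 mm over their backs; the gripper's body (76 mm by 85 mm) begins 54 mm behind the grasp point. The pads swing forward as they close: fully open they stand 13 mm farther back than shut.
Start: joints at [1.474, 0.385, 0.008, 0, -1.194, -0.259], TCP at [217.68, 585.845, 231.312] pointing down, gripper open.
Joint ranges: [-3.14, 3.14], [-1.21, 2.06], [-1.07, 1.41], [-3.16, 2.05], [-2.99, -0.16], [-3.1, 3.1]. Speed limits (rad/s): [2.79, 2.79, 3.14, 3.14, 3.14, 3.14].

## Interface

Orientations are given as a unit quaternion [x, y, z, w].
In Python, from bench import arm, optics gives the robot as it stands. The module is installed in compiled form; this text tells all that it offers.
- The arm moves only by the tool step_arm, never from a script. Its argument "motion" is a list of rows, each an object with "dr": the turn, a rotation vector about the tool's x, y, z in units of 8 degrees (1.0 is 8 degrees), a list of three; "slide": the shift along the tool's x, y, z in mm, a list of three; "jaw": the finger opening in mm, from 0 to 85.4. A call has exactly 8 rows; each row is the pose to reach, as a shift and turn from the pose commanded when the call began, along the tool's axes at that moment; what a row does not reach only later rows make up. A row lasts 1/8 s, in which the tool goes at most 62.5 mm and 10.7 degrees, less where a joint would pass 70% of its speed; a pose out of reach is approached as far as the arm can. A call with a gripper value outside its range is refused whole. The fingers move at their own pace and stop on an object; the grip force is fixed at half the most. Time passes only in rows, so rows that repeat a pose let the fingers close, or fill a call up. It gives the time, the measured TCP pose, the force, the opening and the grip force at its end, in the units of the state.
- arm.read_state(): the state, without advancing time (a new reading comes with each control period).
- optics.get_image(name): name is "side" or "top" or "wrist"; returns the picture (400x640x3 uint8, blue, green, red); there is no depth.
- optics.camera_info(name): a dict with "camera_matrix" (3x3 intrinsics, pixels), "view" (4x4, takes a point from world to camera coordinates); the wrist camera has in their place "T_tool_cam" (4x4, takes a point from camera to tool coordinates, whose origin is the TCP and whose axes are the flange's). Camera axes: x right, y up, looking along -z (the intrinsics and any distortion apply to the point x, -y, -z); pixel columns grow to the right and rows downward; lengths in mm; the calibration is good to about 2 mm. The wrist camera is an equidistant fisheye: a pixel r from the principal point sees the ray r / f radians off the axis. A picture is of the moment at which its call begins: read the wrist's pose just before it. camera_info takes no time and is no camera call.
- arm.job_done(): hands the job in; it is judged then, once.
The state is a dict: "clock": time; "joints": joint angles; "joint_vel": joint speeds; "joint_efforts": joint torques, N m; "position": TCP position; "ee_rot": TCP orientation; "contact_force": force on the tool from outside, world axes, zero at the start; "wrist_torque": the same for the moment, N m; "gripper_width": finger opening in mm; "grasp_force": force on a finger pad.
Only numpy, scipy, OpenCV 4.12 (cv2) and the standard library are available. Lean on these libraries where they do the work, as an engineer would, in place of code of your own. Each camera call takes 0.05 s, during which the arm holds its last target. There are 200 camera calls.

## Working session

There is one attempt and no reset: what is moved stays moved. The work goes in short steps, Python scripts to look and compute and a tool call to move; the robot and the scene stay as the last step left them, time stands still between calls to the robot, and variables do not carry over. Pictures are saved under pics/ and viewed, at most 14 in all, crops included, and the job is handed in when it is done.

Besides the shell and the picture viewer there is one more tool, called by a JSON object that holds its "api" and its "payload", one argument or row to a line. step_arm: Moves the arm, as the interface text tells. Its arguments: {"type":"object","properties":{"motion":{"type":"array","items":{"type":"object","properties":{"dr":{"type":"array","items":{"type":"number"}},"slide":{"type":"array","items":{"type":"number"}},"jaw":{"type":"number"}}}}},"required":["motion"]}

```bash
mkdir -p pics
python3 - <<'E'
from bench import arm, optics
import cv2, numpy as np
np.set_printoptions(suppress=True,precision=4)
print(arm.read_state())
for n in ["side","top","wrist"]:
    i=optics.get_image(n); cv2.imwrite(f"pics/{n}0.png",i); print(n,optics.camera_info(n))
E
```

```text
{'clock': 0.0, 'joints': array([ 1.4736,  0.3856,  0.0066, -0.0005, -1.194 , -0.2586]), 'joint_vel': array([-0.0003, -0.    ,  0.0004, -0.0005,  0.0015,  0.0011]), 'joint_efforts': array([ -0.0001, -39.2287,  18.8398,   4.1862,  -0.0047,  -0.    ]), 'position': array([217.4904, 585.3047, 230.2055]), 'ee_rot': array([ 0.9842, -0.1771, -0.0001,  0.0011]), 'contact_force': array([-0.111 ,  0.0846, -0.0754]), 'wrist_torque': array([ 0.0117, -0.0251,  0.0021]), 'grasp_force': 0.0, 'gripper_width': 84.88028595662095}
side {'camera_matrix': array([[505.8527,   0.    , 328.8691],
       [  0.    , 505.8527, 207.5985],
       [  0.    ,   0.    ,   1.    ]]), 'view': array([[    0.9845,    -0.1754,     0.0021,  -537.9738],
       [    0.1252,     0.7112,     0.6917,  -206.344 ],
       [   -0.1228,    -0.6807,     0.7222, -1380.572 ],
       [    0.    ,     0.    ,     0.    ,     1.    ]])}
top {'camera_matrix': array([[383.6106,   0.    , 323.085 ],
       [  0.    , 383.6106, 197.611 ],
       [  0.    ,   0.    ,   1.    ]]), 'view': array([[  -0.0041,   -0.9999,   -0.0107,   86.0755],
       [   0.9935,   -0.0053,    0.1136, -564.5984],
       [  -0.1137,   -0.0101,    0.9935, -990.8193],
       [   0.    ,    0.    ,    0.    ,    1.    ]])}
wrist {'camera_matrix': array([[309.7069,   0.    , 316.6034],
       [  0.    , 309.7069, 202.0656],
       [  0.    ,   0.    ,   1.    ]]), 'T_tool_cam': array([[   0.0017,    0.9503,    0.3112,   79.9154],
       [   1.    ,   -0.0018,    0.0001,   -0.1962],
       [   0.0007,    0.3112,   -0.9503, -142.1618],
       [   0.    ,    0.    ,    0.    ,    1.    ]])}
```

View pics/side0.png

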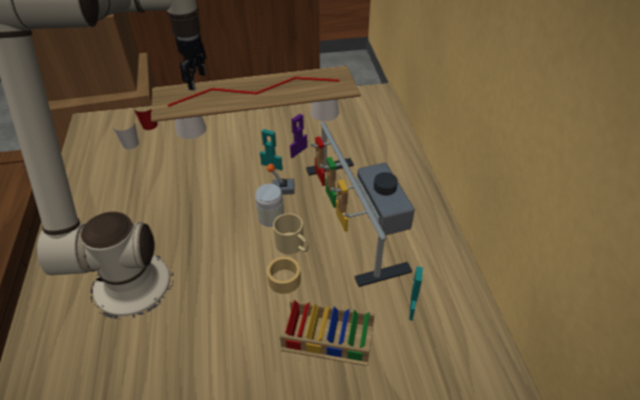

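View pics/top0.png

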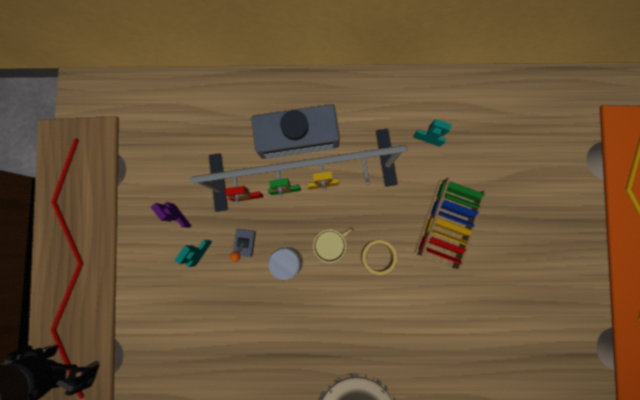

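Side: rail from (323,125) to (384,235), with red, green and yellow spreaders hanging and the blue peg empty. The lever's orange knob is at (270,168) and the caddy around (328,332). Top: knob (235,257), rail (195,180)-(406,150), caddy around (450,222). Next I'll enlarge for pixel-accurate points.

```bash
cat > h.py <<'E'
import numpy as np, cv2
from bench import arm, optics
from scipy.spatial.transform import Rotation as R
np.set_printoptions(suppress=True,precision=2)
F=np.diag([1,-1,-1.])
def ray(n,uv,Twt=None):
    c=optics.camera_info(n);K=c["camera_matrix"]
    p=np.array([(uv[0]-K[0,2])/K[0,0],(uv[1]-K[1,2])/K[1,1]])
    if n=="wrist":
        T=Twt@c["T_tool_cam"];r=np.hypot(*p);d=np.array([*(p/r*np.sin(r)),np.cos(r)]) if r>1e-9 else np.array([0,0,1.])
    else:
        T=np.linalg.inv(c["view"]);d=np.array([*p,1.])
    d=T[:3,:3]@(F@d); return T[:3,3],d/np.linalg.norm(d)
def tri(*obs):
    A=np.zeros((3,3));b=np.zeros(3);rs=[ray(*o) for o in obs]
    for o,d in rs: P=np.eye(3)-np.outer(d,d);A+=P;b+=P@o
    x=np.linalg.solve(A,b);return x,max(np.linalg.norm((np.eye(3)-np.outer(d,d))@(x-o)) for o,d in rs)
def atz(n,uv,z,Twt=None):
    o,d=ray(n,uv,Twt);return o+d*(z-o[2])/d[2]
def proj(n,X,Twt=None):
    c=optics.camera_info(n);K=c["camera_matrix"];X=np.atleast_2d(X)
    V=np.linalg.inv(Twt@c["T_tool_cam"]) if n=="wrist" else c["view"]
    p=(X@V[:3,:3].T+V[:3,3])@F
    if n=="wrist":
        r=np.hypot(p[:,0],p[:,1]);th=np.arctan2(r,p[:,2]);q=p[:,:2]/r[:,None]*th[:,None]
    else: q=p[:,:2]/p[:,2:]
    return q@K[:2,:2].T+K[:2,2]
def pose(s=None):
    s=s or arm.read_state();T=np.eye(4);T[:3,:3]=R.from_quat(s["ee_rot"]).as_matrix();T[:3,3]=s["position"];return T
def goto(P,Rm,s=None):
    "slide (mm, tool axes) and dr (8deg units) to world pose"
    T=pose(s);return T[:3,:3].T@(np.array(P)-T[:3,3]), R.from_matrix(T[:3,:3].T@Rm).as_rotvec()/np.radians(8)
E
python3 - <<'E'
import cv2,numpy as np
s=cv2.imread("pics/side0.png");t=cv2.imread("pics/top0.png")
a=cv2.resize(s[110:290,255:395],None,fx=3.3,fy=3.3,interpolation=2)
b=cv2.resize(s[295:365,275:385],None,fx=3,fy=3,interpolation=2)
o=np.zeros((600,800,3),np.uint8);o[:a.shape[0],:a.shape[1]]=a;o[:b.shape[0],465:465+b.shape[1]]=b
c=cv2.resize(t[170:275,410:495],None,fx=3.5,fy=3.5,interpolation=2);o[215:215+c.shape[0],465:465+c.shape[1]]=c
cv2.imwrite("pics/c1.png",o)
cv2.imwrite("pics/c2.png",cv2.resize(t[100:280,185:415],None,fx=3.4,fy=3.33,interpolation=2))
E
```

```text
(no output)
```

View pics/c1.png

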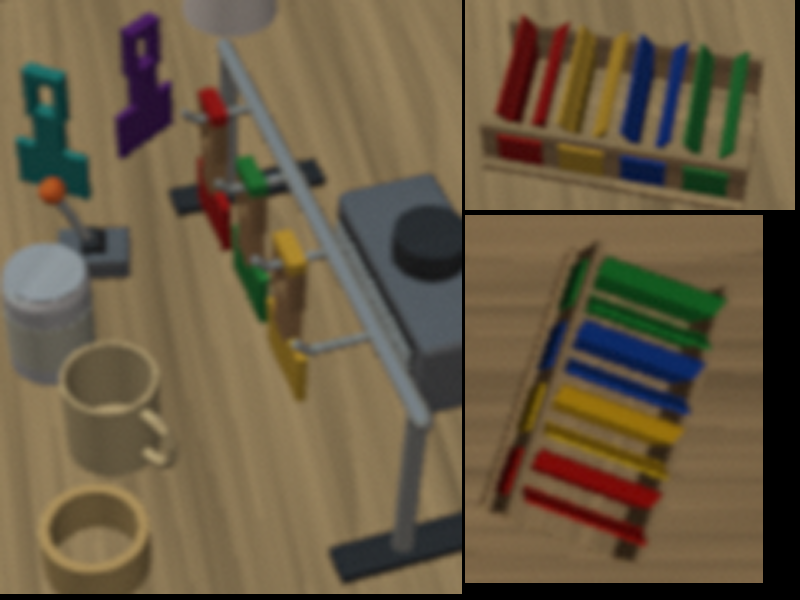

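View pics/c2.png

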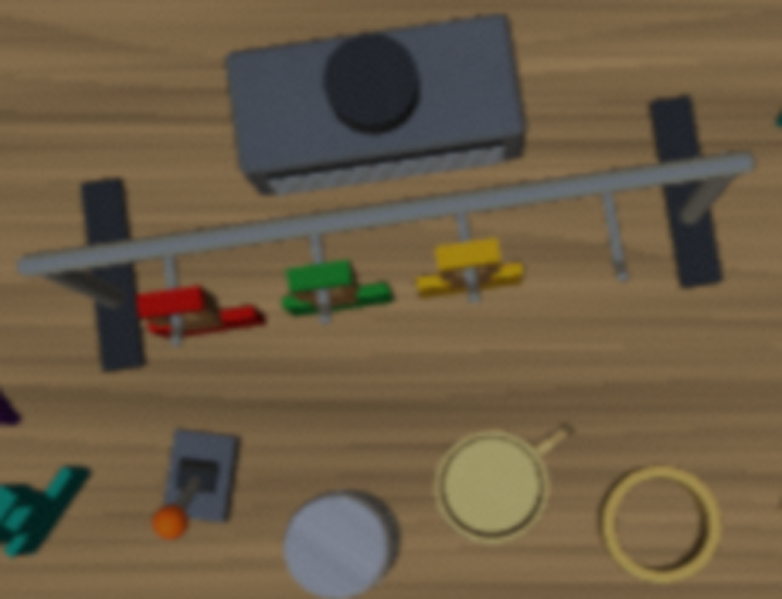

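Crops: knob at top (235,256) and side (271,167). Peg tips, rail ends and caddy lips are readable, and the caddy runs red to green away from the robot. Computing positions now.

```bash
cat >> h.py <<'E'
def A(x,y): return ("side",(255+x/3.3,110+y/3.3))
def B(x,y): return ("side",(275+(x-465)/3,295+y/3))
def C(x,y): return ("top",(410+(x-465)/3.5,170+(y-215)/3.5))
def D(x,y): return ("top",(185+x/3.4,100+y/3.33))
E
python3 - <<'E'
from h import *
P={"rail+":(D(22,266),A(222,42)),"rail-":(D(752,160),A(420,416)),
"tipR":(D(177,342),A(188,115)),"tipG":(D(325,320),A(220,185)),"tipY":(D(474,299),A(252,262)),"tip0":(D(622,275),A(297,347)),
"knob":(D(170,521),A(52,189)),"swbox":(D(205,478),A(92,240)),
"yhead":(D(468,248),A(290,240)),"ghead":(D(320,275),A(252,172)),"rhead":(D(172,299),A(212,102)),
"tin":(D(340,545),A(45,270)),"mug":(D(490,486),A(110,378)),"tape":(D(660,522),A(94,525)),
"g_lip_xp_yp":(C(607,258),B(748,55)),"g_xp_ym":(C(725,297),B(728,155)),
"r_xm_yp":(C(525,490),B(525,17)),"r_xm_ym":(C(645,543),B(500,115)),
"teal":(("top",(190,250)),("side",(268,133)))}
for k,v in P.items(): x,e=tri(*v);print(k,x,round(e,1))
for n in("side","top"):print(n,np.linalg.inv(optics.camera_info(n)["view"])[:3,3])
E
```

```text
rail+ [592.27 384.82 179.64] 1.3
rail- [ 660.55 -108.75  188.64] 0.3
tipR [540.75 277.23 184.14] 3.7
tipG [554.32 178.3  184.58] 2.7
tipY [566.12  78.7  185.95] 0.8
tip0 [583.04 -20.47 185.21] 1.6
knob [414.85 300.57  94.77] 2.0
swbox [446.75 288.41  34.89] 2.6
yhead [598.42  82.4  202.04] 0.6
ghead [583.45 180.94 192.76] 2.0
rhead [565.98 278.82 194.74] 0.7
tin [397.88 175.   112.46] 2.0
mug [440.    68.11  79.44] 2.5
tape [410.51 -60.68  48.14] 1.5
g_lip_xp_yp [ 601.03 -246.04   67.86] 2.0
g_xp_ym [ 568.36 -330.59   68.23] 1.1
r_xm_yp [ 429.23 -179.21   69.54] 0.6
r_xm_ym [ 394.53 -264.69   67.51] 2.9
teal [426.24 390.73 157.56] 4.2
side [ 385.93 -887.39 1140.86]
top [ 448.67   73.02 1049.41]
```

```bash
cat >> h.py <<'E'
def down(th): return (R.from_euler('z',th)*R.from_euler('x',np.pi)).as_matrix()
def go(x,y,z,th):
    a,b=goto((x,y,z),down(th));print("slide",np.round(a,1),"dr",np.round(b,2))
E
python3 -c "
from h import *
go(368,302,231,-.13)"
```

```text
slide [239.8 213.3  -0.1] dr [ 0.01  0.   -1.62]
```

{"api": "step_arm", "payload": {
  "motion": [
    {"slide":[40,36,0],"dr":[0,0,-0.3],"jaw":0},
    {"slide":[80,71,0],"dr":[0,0,-0.6],"jaw":0},
    {"slide":[120,107,0],"dr":[0,0,-0.9],"jaw":0},
    {"slide":[160,142,0],"dr":[0,0,-1.2],"jaw":0},
    {"slide":[200,178,0],"dr":[0,0,-1.5],"jaw":0},
    {"slide":[240,213,0],"dr":[0,0,-1.62],"jaw":0},
    {"slide":[240,213,0],"dr":[0,0,-1.62],"jaw":0},
    {"slide":[240,213,0],"dr":[0,0,-1.62],"jaw":0}
  ]
}}

```text
clock: 1.15
position: [368.5, 302.6, 231.3]
ee_rot: [0.998, -0.065, 0.0, -0.0]
contact_force: [0.1, -0.8, 0.9]
gripper_width: -0.0
grasp_force: 0.0
```

Run:
```python
from h import *
T=pose();print(T)
i=optics.get_image("wrist");cv2.imwrite("pics/w1.png",i)
print(proj("wrist",[[415,300,95],[453,294,25]],T))
```

```text
[[  0.99  -0.13   0.   368.55]
 [ -0.13  -0.99   0.   302.59]
 [  0.    -0.    -1.   231.35]
 [  0.     0.     0.     1.  ]]
[[313.13 141.25]
 [314.8   99.76]]
```

View pics/w1.png

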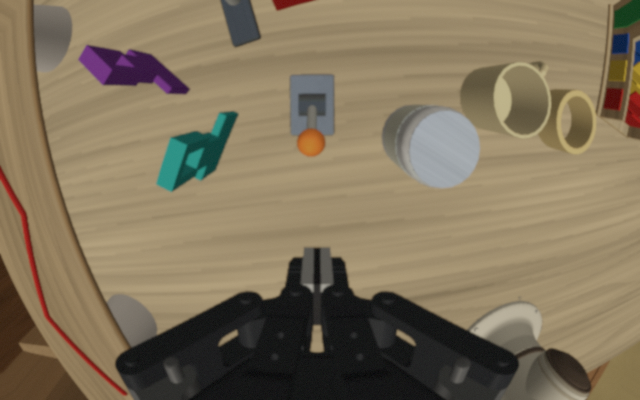

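Knob at (311,142), as predicted, and the lever's swing plane lies along the tool x axis. Descend and push.

{"api": "step_arm", "payload": {
  "motion": [
    {"slide":[0,0,40],"dr":[0,0,0],"jaw":0},
    {"slide":[0,0,80],"dr":[0,0,0],"jaw":0},
    {"slide":[0,0,120],"dr":[0,0,0],"jaw":0},
    {"slide":[0,0,150],"dr":[0,0,0],"jaw":0},
    {"slide":[0,0,150],"dr":[0,0,0],"jaw":0},
    {"slide":[10,0,150],"dr":[0,0,0],"jaw":0},
    {"slide":[20,0,150],"dr":[0,0,0],"jaw":0},
    {"slide":[30,0,150],"dr":[0,0,0],"jaw":0}
  ]
}}

```text
clock: 2.2
position: [399.3, 299.2, 82.4]
ee_rot: [0.998, -0.065, 0.001, -0.001]
contact_force: [-2.4, -0.2, 1.3]
gripper_width: 0.1
grasp_force: 0.8
```

{"api": "step_arm", "payload": {
  "motion": [
    {"slide":[8,0,0],"dr":[0,0,0],"jaw":0},
    {"slide":[16,0,0],"dr":[0,0,0],"jaw":0},
    {"slide":[24,0,0],"dr":[0,0,0],"jaw":0},
    {"slide":[32,0,0],"dr":[0,0,0],"jaw":0},
    {"slide":[40,0,0],"dr":[0,0,0],"jaw":0},
    {"slide":[48,0,0],"dr":[0,0,0],"jaw":0},
    {"slide":[56,0,0],"dr":[0,0,0],"jaw":0},
    {"slide":[62,0,0],"dr":[0,0,0],"jaw":0}
  ]
}}

```text
clock: 3.2
position: [460.0, 290.4, 81.0]
ee_rot: [0.998, -0.065, -0.0, 0.0]
contact_force: [-0.7, 0.9, -1.2]
gripper_width: 0.2
grasp_force: 0.5
```

{"api": "step_arm", "payload": {
  "motion": [
    {"slide":[2,0,0],"dr":[0,0,0],"jaw":0},
    {"slide":[4,0,0],"dr":[0,0,0],"jaw":0},
    {"slide":[6,0,0],"dr":[0,0,0],"jaw":0},
    {"slide":[8,0,0],"dr":[0,0,0],"jaw":0},
    {"slide":[10,0,0],"dr":[0,0,0],"jaw":0},
    {"slide":[12,0,0],"dr":[0,0,0],"jaw":0},
    {"slide":[12,0,0],"dr":[0,0,0],"jaw":0},
    {"slide":[12,0,0],"dr":[0,0,0],"jaw":0}
  ]
}}

```text
clock: 4.2
position: [463.3, 289.5, 80.8]
ee_rot: [0.998, -0.065, -0.007, 0.002]
contact_force: [-30.9, 10.9, 12.9]
gripper_width: -0.2
grasp_force: 16.0
```

Run:
```python
from h import *
t=optics.get_image("top");s=optics.get_image("side")
def knob(i):
    h=cv2.cvtColor(i,cv2.COLOR_BGR2HSV);m=cv2.inRange(h,(4,150,100),(16,255,255));m[:, :200]=0;m[:,400:]=0
    n,_,st,c=cv2.connectedComponentsWithStats(m);return [(c[k],st[k,4]) for k in range(1,n) if st[k,4]>8]
print(knob(t),knob(s))
try: print(tri(("top",knob(t)[0][0]),("side",knob(s)[0][0])))
except Exception as e: print(e)
```

```text
[(array([254.5, 191.9]), np.int32(10)), (array([228.5, 197.3]), np.int32(10))] [(array([306.39,  77.06]), np.int32(18)), (array([304.5,  79. ]), np.int32(12)), (array([329.22,  79.03]), np.int32(32)), (array([320.5,  80. ]), np.int32(14)), (array([217.33,  89.57]), np.int32(58)), (array([293.76, 167.08]), np.int32(49)), (array([306., 305.]), np.int32(10)), (array([289., 318.]), np.int32(9)), (array([293.5, 340.4]), np.int32(10))]
(array([523.21, 182.88, 473.59]), np.float64(0.6091348014863881))
```

Firm stop reached at 31 N. Back off, rise and check.

{"api": "step_arm", "payload": {
  "motion": [
    {"slide":[-12,0,0],"dr":[0,0,0],"jaw":0},
    {"slide":[-40,0,0],"dr":[0,0,0],"jaw":0},
    {"slide":[-80,0,0],"dr":[0,0,0],"jaw":0},
    {"slide":[-90,0,-40],"dr":[0,0,0],"jaw":30},
    {"slide":[-90,0,-100],"dr":[0,0,0],"jaw":60},
    {"slide":[-90,0,-160],"dr":[0,0,0],"jaw":85},
    {"slide":[-90,0,-190],"dr":[0,0,0],"jaw":85},
    {"slide":[-90,0,-190],"dr":[0,0,0],"jaw":85}
  ]
}}

```text
clock: 5.3
position: [383.5, 301.9, 274.7]
ee_rot: [0.998, -0.065, 0.002, -0.003]
contact_force: [-1.0, 0.4, -0.5]
gripper_width: 85.1
grasp_force: 0.0
```

Run:
```python
from h import *
T=pose();print(T[:3,3])
i=optics.get_image("wrist");t=optics.get_image("top");s=optics.get_image("side")
for n,im,a in(("w",i,T),("t",t,None),("s",s,None)):
    h=cv2.cvtColor(im,cv2.COLOR_BGR2HSV);m=cv2.inRange(h,(4,150,80),(18,255,255));k,_,st,c=cv2.connectedComponentsWithStats(m)
    p=proj({"w":"wrist","t":"top","s":"side"}[n],[[491,284,95]],T)[0]
    print(n,p,[(c[q],st[q,4]) for q in range(1,k) if np.hypot(*(c[q]-p))<30])
o=np.hstack([cv2.resize(i[0:200,200:440],(400,333)),cv2.resize(t[150:280,190:346],(400,333))]);cv2.imwrite("pics/w2.png",o)
```

```text
[383.54 301.88 274.67]
w [322.05  77.19] [(array([313.69,  82.8 ]), np.int32(436))]
t [242.37 224.72] [(array([249.65, 198.42]), np.int32(31)), (array([239.02, 226.73]), np.int32(89))]
s [295.21 167.91] [(array([316.29, 163.21]), np.int32(24)), (array([293.74, 167.16]), np.int32(50)), (array([324. , 174.5]), np.int32(6)), (array([320. , 179.5]), np.int32(12))]
```

View pics/w2.png

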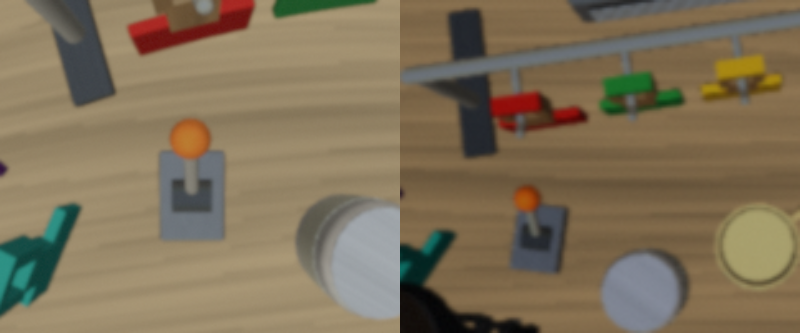

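Lever now leans fully away (knob moved about 75 mm, the full 1 rad), and the spreaders are all still hanging. Moving to hover over the red head.

```bash
python3 -c "
from h import *
print(tri(('top',(239,226.7)),('side',(293.7,167.2))))
go(566,281,250,.137)"
```

```text
(array([486.8 , 293.37,  90.31]), np.float64(0.4873379194532159))
slide [185.   -4.8  20.1] dr [ 0.01  0.01 -1.91]
```

{"api": "step_arm", "payload": {
  "motion": [
    {"slide":[40,-1,0],"dr":[0,0,-0.5],"jaw":85},
    {"slide":[80,-2,0],"dr":[0,0,-1],"jaw":85},
    {"slide":[120,-3,0],"dr":[0,0,-1.5],"jaw":85},
    {"slide":[160,-4,10],"dr":[0,0,-1.91],"jaw":85},
    {"slide":[185,-5,20],"dr":[0,0,-1.91],"jaw":85},
    {"slide":[185,-5,20],"dr":[0,0,-1.91],"jaw":85},
    {"slide":[185,-5,20],"dr":[0,0,-1.91],"jaw":85},
    {"slide":[185,-5,20],"dr":[0,0,-1.91],"jaw":85}
  ]
}}

```text
clock: 6.45
position: [565.8, 282.1, 251.8]
ee_rot: [0.998, 0.069, 0.0, -0.0]
contact_force: [0.6, 0.2, -0.1]
gripper_width: 84.9
grasp_force: 0.0
```

Run:
```python
from h import *
T=pose();print(T[:3,3])
i=optics.get_image("wrist")
def box(cx,cy,z,th,lx,ly):
    c,s=np.cos(th),np.sin(th);return [[cx+a*c-b*s,cy+a*s+b*c,z] for a,b in((lx,ly),(lx,-ly),(-lx,-ly),(-lx,ly))]
for X in(box(566.2,281.1,196,.137,8,21),box(566.2,281.1,101,.137,5,40)):
    cv2.polylines(i,[np.int32(np.round(proj("wrist",X,T)*8))],True,(255,255,0),1,cv2.LINE_AA,3)
cv2.imwrite("pics/w3.png",cv2.resize(i[60:360,120:520],None,fx=2,fy=2))
```

```text
[565.77 282.08 251.79]
```

View pics/w3.png

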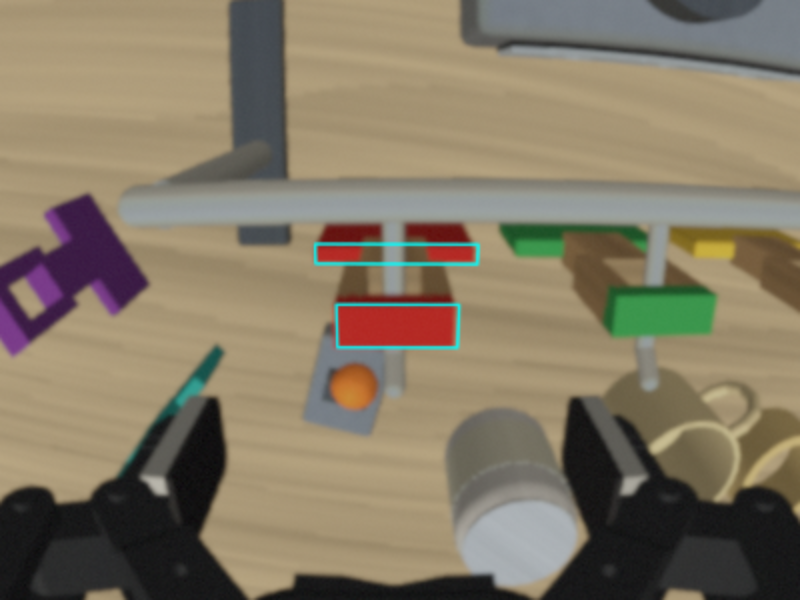

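The predicted outline lies right on the red head, with the head top at about (316,223) in full-image pixels. Descend, grip, then lift 24 mm.

{"api": "step_arm", "payload": {
  "motion": [
    {"slide":[0,1,35],"dr":[0,0,0],"jaw":85},
    {"slide":[0,1,70],"dr":[0,0,0],"jaw":85},
    {"slide":[0,1,95],"dr":[0,0,0],"jaw":85},
    {"slide":[0,1,104],"dr":[0,0,0],"jaw":85},
    {"slide":[0,1,104],"dr":[0,0,0],"jaw":85},
    {"slide":[0,1,104],"dr":[0,0,0],"jaw":60},
    {"slide":[0,1,104],"dr":[0,0,0],"jaw":35},
    {"slide":[0,1,104],"dr":[0,0,0],"jaw":30}
  ]
}}

```text
clock: 7.5
position: [567.1, 281.1, 148.6]
ee_rot: [0.998, 0.069, 0.001, -0.0]
contact_force: [-0.0, 0.1, 2.8]
gripper_width: 41.4
grasp_force: 60.4
```

{"api": "step_arm", "payload": {
  "motion": [
    {"slide":[0,0,0],"dr":[0,0,0],"jaw":30},
    {"slide":[0,0,0],"dr":[0,0,0],"jaw":30},
    {"slide":[0,0,-8],"dr":[0,0,0],"jaw":30},
    {"slide":[0,0,-16],"dr":[0,0,0],"jaw":30},
    {"slide":[0,0,-23],"dr":[0,0,0],"jaw":30},
    {"slide":[0,0,-23],"dr":[0,0,0],"jaw":30},
    {"slide":[0,0,-23],"dr":[0,0,0],"jaw":30},
    {"slide":[0,0,-23],"dr":[0,0,0],"jaw":30}
  ]
}}

```text
clock: 8.5
position: [566.3, 280.7, 169.9]
ee_rot: [0.998, 0.068, -0.0, 0.0]
contact_force: [0.4, 0.4, -1.6]
gripper_width: 41.4
grasp_force: 60.7
```

{"api": "step_arm", "payload": {
  "motion": [
    {"slide":[-10,0,0],"dr":[0,0,0],"jaw":30},
    {"slide":[-20,0,0],"dr":[0,0,0],"jaw":30},
    {"slide":[-30,0,0],"dr":[0,0,0],"jaw":30},
    {"slide":[-40,0,0],"dr":[0,0,0],"jaw":30},
    {"slide":[-50,0,0],"dr":[0,0,0],"jaw":30},
    {"slide":[-60,0,0],"dr":[0,0,0],"jaw":30},
    {"slide":[-65,0,-30],"dr":[0,0,0],"jaw":30},
    {"slide":[-65,0,-80],"dr":[0,0,0],"jaw":30}
  ]
}}

```text
clock: 9.5
position: [500.5, 271.2, 249.4]
ee_rot: [0.998, 0.069, -0.002, 0.001]
contact_force: [0.4, 0.1, -1.2]
gripper_width: 41.5
grasp_force: 61.2
```

Run:
```python
from h import *
T=pose();print(T[:3,3],arm.read_state()["gripper_width"])
go(428.4,-228,300,-.37)
t=optics.get_image("top");s=optics.get_image("side")
xa=np.array([np.cos(-.37),np.sin(-.37)]);ya=np.array([-xa[1],xa[0]]);c=np.array([498.3,-255.1])
for n,i in(("top",t),("side",s)):
  for k in(-75,-25,25,75):
    X=[[*(c+xa*(k+a)+ya*b),72] for a,b in((18,46),(18,-46),(-18,-46),(-18,46))]
    cv2.polylines(i,[np.int32(np.round(proj(n,X)*8))],True,(255,255,0),1,cv2.LINE_AA,3)
o=np.hstack([cv2.resize(t[170:275,405:500],(400,442)),cv2.resize(s[285:375,270:390],(400,300)) if 0 else cv2.resize(s[280:385,280:375],(400,442))])
cv2.imwrite("pics/c3.png",o)
```

```text
[500.53 271.18 249.39] 41.51001546657122
slide [-140.   484.7  -48.7] dr [0.03 0.03 3.63]
```

View pics/c3.png

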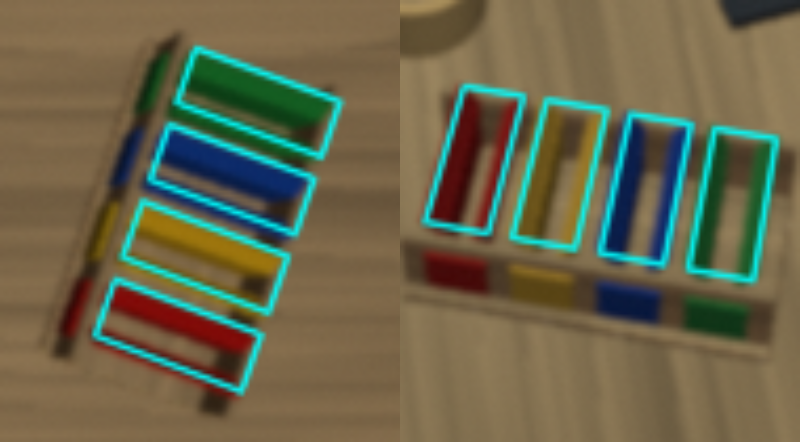

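Overlay matches in the side view; in the top view it sits about 3 mm too far in +x. I'll refine it with the wrist camera above the caddy.

{"api": "step_arm", "payload": {
  "motion": [
    {"slide":[-14,48,-30],"dr":[0,0,0.4],"jaw":30},
    {"slide":[-28,97,-50],"dr":[0,0,0.8],"jaw":30},
    {"slide":[-42,145,-50],"dr":[0,0,1.2],"jaw":30},
    {"slide":[-56,194,-50],"dr":[0,0,1.6],"jaw":30},
    {"slide":[-70,242,-50],"dr":[0,0,2.0],"jaw":30},
    {"slide":[-84,290,-50],"dr":[0,0,2.4],"jaw":30},
    {"slide":[-98,339,-50],"dr":[0,0,2.8],"jaw":30},
    {"slide":[-112,388,-50],"dr":[0,0,3.2],"jaw":30}
  ]
}}

```text
clock: 10.6
position: [443.3, -129.0, 300.1]
ee_rot: [0.988, -0.155, 0.0, -0.0]
contact_force: [0.6, -0.4, -1.9]
gripper_width: 41.2
grasp_force: 61.6
```

```bash
python3 -c "
from h import *
go(428,-228,300,-.37)"
```

```text
slide [15.7 98.9  0. ] dr [-0.   -0.    0.42]
```

{"api": "step_arm", "payload": {
  "motion": [
    {"slide":[5,33,0],"dr":[0,0,0.2],"jaw":30},
    {"slide":[10,66,0],"dr":[0,0,0.42],"jaw":30},
    {"slide":[16,99,0],"dr":[0,0,0.42],"jaw":30},
    {"slide":[16,99,0],"dr":[0,0,0.42],"jaw":30},
    {"slide":[16,99,0],"dr":[0,0,0.42],"jaw":30},
    {"slide":[16,99,0],"dr":[0,0,0.42],"jaw":30},
    {"slide":[16,99,0],"dr":[0,0,0.42],"jaw":30},
    {"slide":[16,99,0],"dr":[0,0,0.42],"jaw":30}
  ]
}}

```text
clock: 11.6
position: [429.5, -226.4, 300.4]
ee_rot: [0.983, -0.183, 0.0, -0.0]
contact_force: [0.9, -0.2, -1.1]
gripper_width: 41.1
grasp_force: 61.9
```

```bash
cat >> h.py <<'E'
def overlay(fn,c=(498.3,-255.1),yaw=-.37,crop=(60,360,120,520),save=None):
    T=pose();print(T[:3,3]);i=optics.get_image("wrist")
    if save: cv2.imwrite(save,i)
    draw(i,T,fn,c,yaw,crop)
def draw(i,T,fn,c,yaw,crop):
    xa=np.array([np.cos(yaw),np.sin(yaw)]);ya=np.array([-xa[1],xa[0]]);c=np.array(c)
    for k in(-75,-25,25,75):
      for hx,z in((18,72),(8,60)):
        X=[[*(c+xa*(k+a)+ya*b),z] for a,b in((hx,46),(hx,-46),(-hx,-46),(-hx,46))]
        cv2.polylines(i,[np.int32(np.round(proj("wrist",X,T)*8))],True,(255,255,0) if z==72 else (255,255,255),1,cv2.LINE_AA,3)
    a,b,l,r=crop;cv2.imwrite(fn,cv2.resize(i[a:b,l:r],None,fx=2,fy=2,interpolation=2))
E
python3 -c "
from h import *
overlay('pics/w4.png',save='pics/w4raw.png')"
```

```text
[ 429.47 -226.44  300.39]
```

View pics/w4.png

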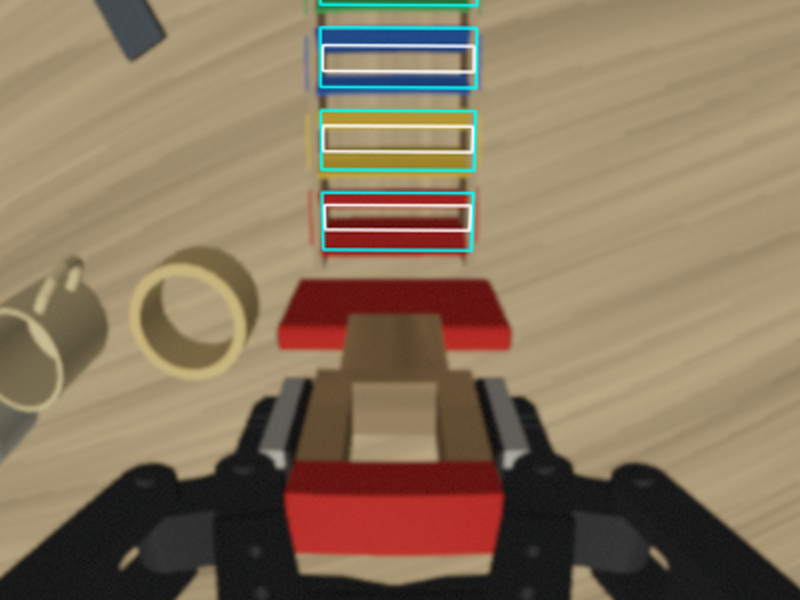

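```bash
cat >> h.py <<'E'
def held(T,off=27.6,dx=0):
    L=np.array([(5,0,off+75),(5,0,off+20),(-5,0,off+20),(8,0,off-75),(-8,0,off-75),(8,0,off-19)])+[dx,0,0]
    return proj("wrist",L@T[:3,:3].T+T[:3,3],T)
E
python3 - <<'E'
from h import *
print((held(pose())-[120,60])*2)
go(496.2-75*.932,-254.3+75*.362,205,-.37)
E
```

```text
[[393.76 272.09]
 [393.79 321.01]
 [393.73 348.74]
 [393.92 490.22]
 [393.73 551.39]
 [393.84 363.8 ]]
slide [-2.7  1.7 95.4] dr [-0.   -0.    0.02]
```

{"api": "step_arm", "payload": {
  "motion": [
    {"slide":[-1,1.5,40],"dr":[0,0,0],"jaw":30},
    {"slide":[-1,1.5,80],"dr":[0,0,0],"jaw":30},
    {"slide":[-1,1.5,110],"dr":[0,0,0],"jaw":30},
    {"slide":[-1,1.5,120],"dr":[0,0,0],"jaw":30},
    {"slide":[-1,1.5,130],"dr":[0,0,0],"jaw":30},
    {"slide":[-1,1.5,140],"dr":[0,0,0],"jaw":30},
    {"slide":[-1,1.5,145],"dr":[0,0,0],"jaw":30},
    {"slide":[-1,1.5,148],"dr":[0,0,0],"jaw":30}
  ]
}}

```text
clock: 12.65
position: [428.1, -228.0, 152.4]
ee_rot: [0.983, -0.183, 0.0, 0.0]
contact_force: [-0.2, -0.2, -1.2]
gripper_width: 41.5
grasp_force: 61.8
```

```bash
python3 -c "
from h import *
overlay('pics/w5.png',(496.2,-254.3))"
```

```text
[ 428.06 -228.    152.42]
```

View pics/w5.png

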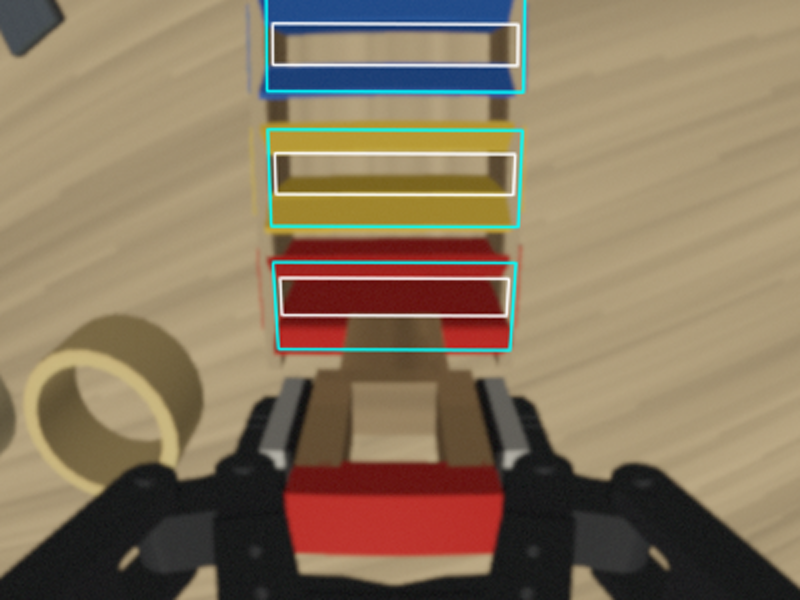

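Blade is inside the red pocket and well centred. Continuing down.

{"api": "step_arm", "payload": {
  "motion": [
    {"slide":[0,-1,8],"dr":[0,0,0],"jaw":30},
    {"slide":[0,-1,16],"dr":[0,0,0],"jaw":30},
    {"slide":[0,-1,23],"dr":[0,0,0],"jaw":30},
    {"slide":[0,-1,29],"dr":[0,0,0],"jaw":30},
    {"slide":[0,-1,34],"dr":[0,0,0],"jaw":30},
    {"slide":[0,-1,37],"dr":[0,0,0],"jaw":30},
    {"slide":[0,-1,39],"dr":[0,0,0],"jaw":30},
    {"slide":[0,-1,40],"dr":[0,0,0],"jaw":30}
  ]
}}

```text
clock: 13.7
position: [428.3, -227.0, 112.3]
ee_rot: [0.983, -0.183, 0.0, 0.0]
contact_force: [-0.0, 0.3, -1.7]
gripper_width: 41.5
grasp_force: 61.9
```

{"api": "step_arm", "payload": {
  "motion": [
    {"slide":[0,0,1],"dr":[0,0,0],"jaw":30},
    {"slide":[0,0,2],"dr":[0,0,0],"jaw":30},
    {"slide":[0,0,3],"dr":[0,0,0],"jaw":30},
    {"slide":[0,0,3],"dr":[0,0,0],"jaw":30},
    {"slide":[0,0,3],"dr":[0,0,0],"jaw":30},
    {"slide":[0,0,3],"dr":[0,0,0],"jaw":30},
    {"slide":[0,0,3],"dr":[0,0,0],"jaw":30},
    {"slide":[0,0,3],"dr":[0,0,0],"jaw":30}
  ]
}}

```text
clock: 14.7
position: [428.5, -227.2, 110.6]
ee_rot: [0.983, -0.183, 0.001, 0.0]
contact_force: [-1.5, 1.8, 6.5]
gripper_width: 41.4
grasp_force: 62.9
```

Floor touched at the predicted height. Release, rise.

{"api": "step_arm", "payload": {
  "motion": [
    {"slide":[0,0,1],"dr":[0,0,0],"jaw":60},
    {"slide":[0,0,1],"dr":[0,0,0],"jaw":85},
    {"slide":[0,0,1],"dr":[0,0,0],"jaw":85},
    {"slide":[0,0,1],"dr":[0,0,0],"jaw":85},
    {"slide":[0,0,-30],"dr":[0,0,0],"jaw":85},
    {"slide":[0,0,-80],"dr":[0,0,0],"jaw":85},
    {"slide":[0,0,-130],"dr":[0,0,0],"jaw":85},
    {"slide":[0,0,-160],"dr":[0,0,0],"jaw":85}
  ]
}}

```text
clock: 15.7
position: [428.8, -227.2, 272.1]
ee_rot: [0.983, -0.183, 0.002, 0.0]
contact_force: [-0.5, 0.3, -0.8]
gripper_width: 84.7
grasp_force: 0.0
```

```bash
python3 -c "
from h import *
go(580,182,260,.137)"
```

```text
slide [  -6.3 -436.2   12.3] dr [ 0.   -0.03 -3.62]
```

{"api": "step_arm", "payload": {
  "motion": [
    {"slide":[-1,-60,2],"dr":[0,0,-0.5],"jaw":85},
    {"slide":[-2,-120,4],"dr":[0,0,-1],"jaw":85},
    {"slide":[-3,-180,6],"dr":[0,0,-1.5],"jaw":85},
    {"slide":[-4,-240,8],"dr":[0,0,-2],"jaw":85},
    {"slide":[-5,-300,10],"dr":[0,0,-2.5],"jaw":85},
    {"slide":[-6,-360,12],"dr":[0,0,-3],"jaw":85},
    {"slide":[-6,-410,12],"dr":[0,0,-3.62],"jaw":85},
    {"slide":[-6,-436,12],"dr":[0,0,-3.62],"jaw":85}
  ]
}}

```text
clock: 16.7
position: [580.0, 184.4, 256.4]
ee_rot: [0.998, 0.07, -0.0, 0.0]
contact_force: [0.2, -0.3, 0.3]
gripper_width: 84.9
grasp_force: 0.0
```

```bash
cat >> h.py <<'E'
def headfit(cx,cy,fn):
    "wrist picture with head outline; also colour of the head top and offset along tool x,y"
    T=pose();i=optics.get_image("wrist");c,s=np.cos(.137),np.sin(.137)
    P=proj("wrist",[[cx+a*c-b*s,cy+a*s+b*c,196] for a,b in((8,21),(8,-21),(-8,-21),(-8,21))],T)
    cen=P.mean(0);col=i[int(cen[1]),int(cen[0])].astype(int)
    m=(np.abs(i.astype(int)-col).max(2)<30).astype(np.uint8);n,l,st,ce=cv2.connectedComponentsWithStats(m)
    k=l[int(cen[1]),int(cen[0])];print("TCP",T[:3,3],"bgr",col,"pred",P.min(0),P.max(0),"seen",st[k][:2],st[k][:2]+st[k][2:4])
    cv2.polylines(i,[np.int32(np.round(P*8))],True,(255,255,0),1,cv2.LINE_AA,3)
    cv2.imwrite(fn,cv2.resize(i[60:360,120:520],None,fx=2,fy=2))
E
python3 -c "
from h import *
headfit(580,182,'pics/w6.png')
go(580,182,148,.137)"
```

```text
TCP [580.02 184.44 256.44] bgr [ 75 148  57] pred [290.13 210.2 ] [350.4  231.47] seen [289 206] [348 227]
slide [ -1.6   4.  108.1] dr [-0.   -0.    0.02]
```

```bash
python3 -c "
from h import *
headfit(580,182,'pics/w6.png')
go(582.5,182.4,148,.137);print(arm.read_state()['joint_vel'])"
```

```text
TCP [581.04 186.21 256.08] bgr [ 77 149  60] pred [292.5  212.15] [352.73 233.39] seen [292 208] [350 229]
slide [  2.2   2.3 108.1] dr [0.   0.01 0.02]
[-0.03 -0.03 -0.04 -0.   -0.01  0.01]
```

Head found about 2.5 mm farther in +x than the model; corrected. Descend and grip.

{"api": "step_arm", "payload": {
  "motion": [
    {"slide":[2,2.5,30],"dr":[0,0,0],"jaw":85},
    {"slide":[2,2.5,65],"dr":[0,0,0],"jaw":85},
    {"slide":[2,2.5,98],"dr":[0,0,0],"jaw":85},
    {"slide":[2,2.5,108],"dr":[0,0,0],"jaw":85},
    {"slide":[2,2.5,108],"dr":[0,0,0],"jaw":85},
    {"slide":[2,2.5,108],"dr":[0,0,0],"jaw":60},
    {"slide":[2,2.5,108],"dr":[0,0,0],"jaw":35},
    {"slide":[2,2.5,108],"dr":[0,0,0],"jaw":30}
  ]
}}

```text
clock: 17.8
position: [582.7, 180.2, 150.8]
ee_rot: [0.998, 0.069, 0.001, -0.001]
contact_force: [-1.2, 1.3, 2.1]
gripper_width: 41.5
grasp_force: 60.9
```

{"api": "step_arm", "payload": {
  "motion": [
    {"slide":[0,0,0],"dr":[0,0,0],"jaw":30},
    {"slide":[0,0,0],"dr":[0,0,0],"jaw":30},
    {"slide":[0,0,-8],"dr":[0,0,0],"jaw":30},
    {"slide":[0,0,-16],"dr":[0,0,0],"jaw":30},
    {"slide":[0,0,-23],"dr":[0,0,0],"jaw":30},
    {"slide":[0,0,-23],"dr":[0,0,0],"jaw":30},
    {"slide":[0,0,-23],"dr":[0,0,0],"jaw":30},
    {"slide":[0,0,-23],"dr":[0,0,0],"jaw":30}
  ]
}}

```text
clock: 18.8
position: [581.7, 179.6, 171.9]
ee_rot: [0.998, 0.068, -0.0, 0.0]
contact_force: [0.3, -0.2, -0.9]
gripper_width: 41.3
grasp_force: 60.8
```

{"api": "step_arm", "payload": {
  "motion": [
    {"slide":[-10,0,0],"dr":[0,0,0],"jaw":30},
    {"slide":[-20,0,0],"dr":[0,0,0],"jaw":30},
    {"slide":[-30,0,0],"dr":[0,0,0],"jaw":30},
    {"slide":[-40,0,0],"dr":[0,0,0],"jaw":30},
    {"slide":[-50,0,0],"dr":[0,0,0],"jaw":30},
    {"slide":[-60,0,0],"dr":[0,0,0],"jaw":30},
    {"slide":[-65,0,-50],"dr":[0,0,0],"jaw":30},
    {"slide":[-65,0,-110],"dr":[0,0,0],"jaw":30}
  ]
}}

```text
clock: 19.8
position: [516.2, 170.4, 282.5]
ee_rot: [0.998, 0.069, -0.002, 0.001]
contact_force: [0.9, 1.6, -0.6]
gripper_width: 41.5
grasp_force: 60.8
```

```bash
python3 -c "
from h import *
print(arm.read_state()['position'],arm.read_state()['gripper_width'])
go(496.2+75*.932,-254.3-75*.362,300,-.37)"
```

```text
[516.2  170.35 282.54] 41.45596900089522
slide [-12.5 454.4 -16.8] dr [0.02 0.02 3.63]
```

{"api": "step_arm", "payload": {
  "motion": [
    {"slide":[-2,30,-17],"dr":[0,0,0.3],"jaw":30},
    {"slide":[-4,90,-17],"dr":[0,0,0.7],"jaw":30},
    {"slide":[-6,150,-17],"dr":[0,0,1.2],"jaw":30},
    {"slide":[-8,210,-17],"dr":[0,0,1.7],"jaw":30},
    {"slide":[-10,270,-17],"dr":[0,0,2.2],"jaw":30},
    {"slide":[-12,330,-17],"dr":[0,0,2.7],"jaw":30},
    {"slide":[-12,390,-17],"dr":[0,0,3.2],"jaw":30},
    {"slide":[-12,440,-17],"dr":[0,0,3.63],"jaw":30}
  ]
}}

```text
clock: 20.8
position: [565.4, -268.7, 299.2]
ee_rot: [0.983, -0.185, -0.0, -0.0]
contact_force: [0.9, 0.9, -0.6]
gripper_width: 41.0
grasp_force: 60.9
```

{"api": "step_arm", "payload": {
  "motion": [
    {"slide":[0,7,0],"dr":[0,0,0],"jaw":30},
    {"slide":[0,14,0],"dr":[0,0,0],"jaw":30},
    {"slide":[0,14,0],"dr":[0,0,0],"jaw":30},
    {"slide":[0,14,0],"dr":[0,0,0],"jaw":30},
    {"slide":[0,14,0],"dr":[0,0,0],"jaw":30},
    {"slide":[0,14,0],"dr":[0,0,0],"jaw":30},
    {"slide":[0,14,0],"dr":[0,0,0],"jaw":30},
    {"slide":[0,14,0],"dr":[0,0,0],"jaw":30}
  ]
}}

```text
clock: 21.8
position: [560.7, -279.7, 299.3]
ee_rot: [0.983, -0.184, -0.0, -0.0]
contact_force: [0.7, 0.5, -1.2]
gripper_width: 41.5
grasp_force: 61.1
```

```bash
python3 -c "
from h import *
overlay('pics/w7.png',(496.2,-254.3),save='pics/w7raw.png')
print((held(pose(),28.5)-[120,60])*2)
go(496.2+75*.932,-254.3-75*.362,152,-.37)"
```

```text
[ 560.73 -279.7   299.28]
[[393.76 271.45]
 [393.79 320.01]
 [393.73 347.64]
 [393.91 487.4 ]
 [393.73 548.47]
 [393.84 362.37]]
slide [  5.7  -0.3 147.3] dr [0. 0. 0.]
```

View pics/w7.png

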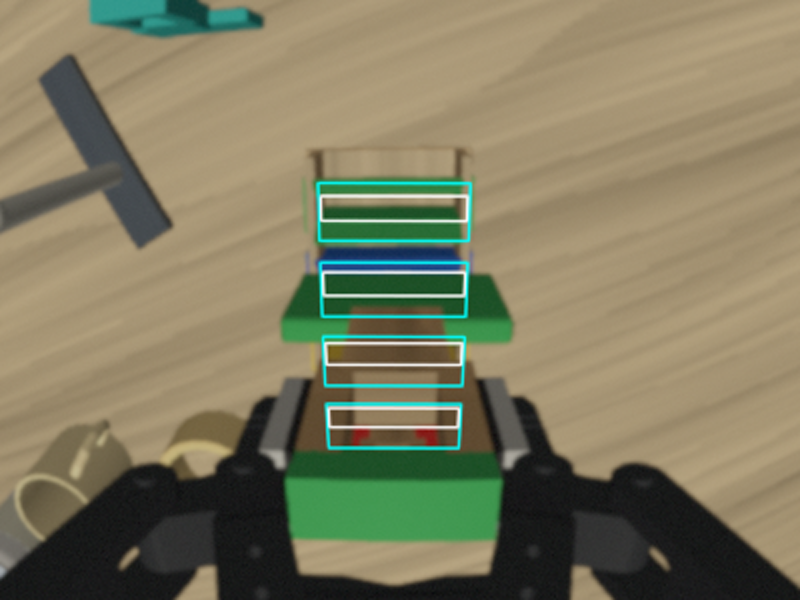

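Run:
```python
from h import *
i=cv2.imread("pics/w7raw.png");h=cv2.cvtColor(i,cv2.COLOR_BGR2HSV)
for u in(288,306,320,335,345):
    print(u,' '.join(f"{v}:{h[v,u,0]}/{h[v,u,1]}/{h[v,u,2]}" for v in range(130,200,1)))
```

```text
288 130:20/76/174 131:19/75/173 132:19/75/170 133:19/78/166 134:19/88/154 135:19/85/153 136:19/81/155 137:20/80/157 138:20/80/157 139:20/78/157 140:19/78/156 141:20/80/157 142:19/78/157 143:19/78/157 144:20/77/156 145:19/79/158 146:20/79/155 147:20/79/151 148:28/72/131 149:46/94/122 150:60/116/123 151:65/152/124 152:66/160/126 153:65/158/126 154:66/161/127 155:65/153/128 156:60/121/129 157:47/93/135 158:32/72/139 159:23/76/151 160:20/77/156 161:21/79/148 162:28/80/121 163:46/92/100 164:61/123/85 165:66/161/81 166:66/159/82 167:65/166/80 168:67/165/85 169:65/154/93 170:66/160/105 171:66/163/111 172:66/161/111 173:66/159/109 174:65/159/109 175:65/157/109 176:66/161/108 177:66/165/108 178:66/161/109 179:65/154/116 180:63/140/126 181:60/108/134 182:60/84/125 183:84/83/92 184:106/151/86 185:109/193/87 186:108/195/85 187:108/192/89 188:108/197/97 189:109/188/115 190:108/187/127 191:108/187/132 192:108/194/133 193:108/192/133 194:108/188/133 195:107/184/126 196:101/173/103 197:83/165/79 198:68/166/80 199:67/169/80
306 130:20/77/162 131:19/78/160 132:19/81/158 133:19/83/156 134:19/88/156 135
[... 3319 characters left out ...]
55/127 153:65/153/127 154:66/155/128 155:64/145/130 156:55/109/136 157:39/85/144 158:24/74/158 159:20/75/166 160:19/78/166 161:21/80/157 162:25/77/129 163:42/95/97 164:59/128/82 165:65/159/82 166:66/169/80 167:67/173/81 168:66/165/88 169:66/159/104 170:66/161/114 171:66/162/112 172:66/163/108 173:65/159/109 174:66/161/109 175:66/157/109 176:66/161/109 177:65/157/109 178:66/159/111 179:66/150/119 180:62/124/128 181:53/88/130 182:44/48/118 183:110/17/90 184:112/117/85 185:109/175/86 186:108/185/87 187:107/197/92 188:108/190/106 189:108/188/122 190:108/192/130 191:107/199/132 192:107/194/134 193:108/193/135 194:108/190/133 195:107/182/122 196:100/165/96 197:81/166/77 198:68/163/80 199:66/169/80
```

Caddy is where modelled: the green lips are seen at rows 148.5–181 against 151–180.5 predicted, so about 1 mm in +x. Lowering green into its pocket.

{"api": "step_arm", "payload": {
  "motion": [
    {"slide":[8,-1.5,30],"dr":[0,0,0],"jaw":30},
    {"slide":[8,-1.5,70],"dr":[0,0,0],"jaw":30},
    {"slide":[8,-1.5,105],"dr":[0,0,0],"jaw":30},
    {"slide":[8,-1.5,115],"dr":[0,0,0],"jaw":30},
    {"slide":[8,-1.5,125],"dr":[0,0,0],"jaw":30},
    {"slide":[8,-1.5,135],"dr":[0,0,0],"jaw":30},
    {"slide":[8,-1.5,142],"dr":[0,0,0],"jaw":30},
    {"slide":[8,-1.5,147],"dr":[0,0,0],"jaw":30}
  ]
}}

```text
clock: 22.85
position: [569.1, -281.3, 152.8]
ee_rot: [0.983, -0.184, 0.001, -0.0]
contact_force: [0.8, 0.3, -0.4]
gripper_width: 41.2
grasp_force: 61.3
```

{"api": "step_arm", "payload": {
  "motion": [
    {"slide":[-0.5,0,8],"dr":[0,0,0],"jaw":30},
    {"slide":[-0.5,0,16],"dr":[0,0,0],"jaw":30},
    {"slide":[-0.5,0,23],"dr":[0,0,0],"jaw":30},
    {"slide":[-0.5,0,29],"dr":[0,0,0],"jaw":30},
    {"slide":[-0.5,0,34],"dr":[0,0,0],"jaw":30},
    {"slide":[-0.5,0,37],"dr":[0,0,0],"jaw":30},
    {"slide":[-0.5,0,39],"dr":[0,0,0],"jaw":30},
    {"slide":[-0.5,0,40],"dr":[0,0,0],"jaw":30}
  ]
}}

```text
clock: 23.85
position: [568.2, -281.1, 113.0]
ee_rot: [0.983, -0.184, 0.0, 0.0]
contact_force: [-1.7, 0.6, 4.5]
gripper_width: 41.4
grasp_force: 61.8
```

{"api": "step_arm", "payload": {
  "motion": [
    {"slide":[0,0,1],"dr":[0,0,0],"jaw":30},
    {"slide":[0,0,2],"dr":[0,0,0],"jaw":30},
    {"slide":[0,0,2],"dr":[0,0,0],"jaw":30},
    {"slide":[0,0,2],"dr":[0,0,0],"jaw":30},
    {"slide":[0,0,2],"dr":[0,0,0],"jaw":30},
    {"slide":[0,0,2],"dr":[0,0,0],"jaw":30},
    {"slide":[0,0,2],"dr":[0,0,0],"jaw":30},
    {"slide":[0,0,2],"dr":[0,0,0],"jaw":30}
  ]
}}

```text
clock: 24.85
position: [568.4, -281.2, 112.9]
ee_rot: [0.983, -0.183, 0.001, 0.0]
contact_force: [-3.0, 2.8, 9.4]
gripper_width: 41.5
grasp_force: 62.5
```

Floor contact at the expected height (112.9). Release, rise, go to yellow.

{"api": "step_arm", "payload": {
  "motion": [
    {"slide":[0,0,0],"dr":[0,0,0],"jaw":60},
    {"slide":[0,0,0],"dr":[0,0,0],"jaw":85},
    {"slide":[0,0,0],"dr":[0,0,0],"jaw":85},
    {"slide":[0,0,0],"dr":[0,0,0],"jaw":85},
    {"slide":[0,0,-30],"dr":[0,0,0],"jaw":85},
    {"slide":[0,0,-80],"dr":[0,0,0],"jaw":85},
    {"slide":[0,0,-130],"dr":[0,0,0],"jaw":85},
    {"slide":[0,0,-150],"dr":[0,0,0],"jaw":85}
  ]
}}

```text
clock: 25.85
position: [569.4, -281.6, 264.3]
ee_rot: [0.983, -0.184, 0.003, 0.001]
contact_force: [0.5, 1.0, -1.4]
gripper_width: 84.9
grasp_force: 0.0
```

```bash
python3 -c "
from h import *
go(595.5,83,256,.137)"
```

```text
slide [-107.4 -349.4    7.7] dr [ 0.01 -0.04 -3.63]
```

{"api": "step_arm", "payload": {
  "motion": [
    {"slide":[-16,-52,2],"dr":[0,0,-0.6],"jaw":85},
    {"slide":[-32,-104,4],"dr":[0,0,-1.2],"jaw":85},
    {"slide":[-48,-156,6],"dr":[0,0,-1.8],"jaw":85},
    {"slide":[-64,-208,8],"dr":[0,0,-2.4],"jaw":85},
    {"slide":[-80,-260,8],"dr":[0,0,-3],"jaw":85},
    {"slide":[-96,-312,8],"dr":[0,0,-3.63],"jaw":85},
    {"slide":[-107,-349,8],"dr":[0,0,-3.63],"jaw":85},
    {"slide":[-107,-349,8],"dr":[0,0,-3.63],"jaw":85}
  ]
}}

```text
clock: 26.85
position: [594.7, 85.6, 251.9]
ee_rot: [0.998, 0.07, -0.0, -0.0]
contact_force: [-0.7, -0.9, -1.1]
gripper_width: 85.1
grasp_force: 0.0
```

{"api": "step_arm", "payload": {
  "motion": [
    {"slide":[0,0,5],"dr":[0,0,0],"jaw":85},
    {"slide":[0,0,5],"dr":[0,0,0],"jaw":85},
    {"slide":[0,0,5],"dr":[0,0,0],"jaw":85},
    {"slide":[0,0,5],"dr":[0,0,0],"jaw":85},
    {"slide":[0,0,5],"dr":[0,0,0],"jaw":85},
    {"slide":[0,0,5],"dr":[0,0,0],"jaw":85},
    {"slide":[0,0,5],"dr":[0,0,0],"jaw":85},
    {"slide":[0,0,5],"dr":[0,0,0],"jaw":85}
  ]
}}

```text
clock: 27.85
position: [594.6, 83.1, 247.3]
ee_rot: [0.998, 0.069, 0.0, 0.0]
contact_force: [0.2, 0.2, 0.6]
gripper_width: 85.0
grasp_force: 0.0
```

```bash
python3 -c "
from h import *
headfit(595.5,83,'pics/w8.png')
go(595.5,83,148,.137)"
```

```text
TCP [594.62  83.09 247.32] bgr [ 63 173 197] pred [285.71 213.19] [348.6  235.17] seen [284 211] [347 234]
slide [ 0.9  0.2 99.3] dr [-0.  0.  0.]
```

{"api": "step_arm", "payload": {
  "motion": [
    {"slide":[2,-0.5,30],"dr":[0,0,0],"jaw":85},
    {"slide":[2,-0.5,65],"dr":[0,0,0],"jaw":85},
    {"slide":[2,-0.5,90],"dr":[0,0,0],"jaw":85},
    {"slide":[2,-0.5,99],"dr":[0,0,0],"jaw":85},
    {"slide":[2,-0.5,99],"dr":[0,0,0],"jaw":85},
    {"slide":[2,-0.5,99],"dr":[0,0,0],"jaw":60},
    {"slide":[2,-0.5,99],"dr":[0,0,0],"jaw":35},
    {"slide":[2,-0.5,99],"dr":[0,0,0],"jaw":30}
  ]
}}

```text
clock: 28.9
position: [597.1, 83.9, 149.4]
ee_rot: [0.998, 0.069, 0.001, -0.0]
contact_force: [-0.2, -0.3, 2.7]
gripper_width: 41.4
grasp_force: 60.3
```

{"api": "step_arm", "payload": {
  "motion": [
    {"slide":[0,0,0],"dr":[0,0,0],"jaw":30},
    {"slide":[0,0,0],"dr":[0,0,0],"jaw":30},
    {"slide":[0,0,-8],"dr":[0,0,0],"jaw":30},
    {"slide":[0,0,-16],"dr":[0,0,0],"jaw":30},
    {"slide":[0,0,-23],"dr":[0,0,0],"jaw":30},
    {"slide":[0,0,-23],"dr":[0,0,0],"jaw":30},
    {"slide":[0,0,-23],"dr":[0,0,0],"jaw":30},
    {"slide":[0,0,-23],"dr":[0,0,0],"jaw":30}
  ]
}}

```text
clock: 29.9
position: [596.3, 83.7, 170.9]
ee_rot: [0.998, 0.068, -0.0, 0.0]
contact_force: [0.2, -0.8, -1.4]
gripper_width: 41.1
grasp_force: 60.7
```

{"api": "step_arm", "payload": {
  "motion": [
    {"slide":[-10,0,0],"dr":[0,0,0],"jaw":30},
    {"slide":[-20,0,0],"dr":[0,0,0],"jaw":30},
    {"slide":[-30,0,0],"dr":[0,0,0],"jaw":30},
    {"slide":[-40,0,0],"dr":[0,0,0],"jaw":30},
    {"slide":[-50,0,0],"dr":[0,0,0],"jaw":30},
    {"slide":[-60,0,0],"dr":[0,0,0],"jaw":30},
    {"slide":[-65,0,-50],"dr":[0,0,0],"jaw":30},
    {"slide":[-65,0,-110],"dr":[0,0,0],"jaw":30}
  ]
}}

```text
clock: 30.9
position: [530.7, 74.6, 281.5]
ee_rot: [0.998, 0.069, -0.002, 0.001]
contact_force: [1.3, 1.3, -1.0]
gripper_width: 41.1
grasp_force: 61.1
```

```bash
python3 -c "
from h import *
go(497.3-25*.932,-254.7+25*.362,330,-.37)"
```

```text
slide [-100.2  309.5  -47.9] dr [0.01 0.02 3.63]
```

{"api": "step_arm", "payload": {
  "motion": [
    {"slide":[-14,45,-20],"dr":[0,0,0.6],"jaw":30},
    {"slide":[-29,90,-30],"dr":[0,0,1.2],"jaw":30},
    {"slide":[-43,135,-30],"dr":[0,0,1.8],"jaw":30},
    {"slide":[-58,180,-30],"dr":[0,0,2.4],"jaw":30},
    {"slide":[-72,225,-30],"dr":[0,0,3],"jaw":30},
    {"slide":[-87,270,-30],"dr":[0,0,3.63],"jaw":30},
    {"slide":[-100,309,-30],"dr":[0,0,3.63],"jaw":30},
    {"slide":[-100,309,-30],"dr":[0,0,3.63],"jaw":30}
  ]
}}

```text
clock: 31.9
position: [474.2, -246.8, 310.9]
ee_rot: [0.983, -0.186, -0.0, 0.0]
contact_force: [0.1, 0.4, -1.3]
gripper_width: 41.4
grasp_force: 61.5
```

{"api": "step_arm", "payload": {
  "motion": [
    {"slide":[0,0,0],"dr":[0,0,0],"jaw":30},
    {"slide":[0,0,0],"dr":[0,0,0],"jaw":30},
    {"slide":[0,0,0],"dr":[0,0,0],"jaw":30},
    {"slide":[0,0,0],"dr":[0,0,0],"jaw":30},
    {"slide":[0,0,0],"dr":[0,0,0],"jaw":30},
    {"slide":[0,0,0],"dr":[0,0,0],"jaw":30},
    {"slide":[0,0,0],"dr":[0,0,0],"jaw":30},
    {"slide":[0,0,0],"dr":[0,0,0],"jaw":30}
  ]
}}

```text
clock: 32.9
position: [475.3, -244.9, 311.3]
ee_rot: [0.983, -0.184, -0.0, 0.0]
contact_force: [-1.1, -0.1, -1.1]
gripper_width: 41.1
grasp_force: 61.5
```

```bash
python3 -c "
from h import *
overlay('pics/w9.png',(497.3,-254.7),save='pics/w9raw.png')
print((held(pose(),28.4)-[120,60])*2)
go(497.3-25*.932,-254.7+25*.362,152,-.37)"
```

```text
[ 475.29 -244.89  311.29]
[[393.76 271.52]
 [393.79 320.12]
 [393.73 347.76]
 [393.91 487.71]
 [393.73 548.8 ]
 [393.84 362.53]]
slide [ -0.9   1.2 159.3] dr [-0.  0.  0.]
```

View pics/w9.png

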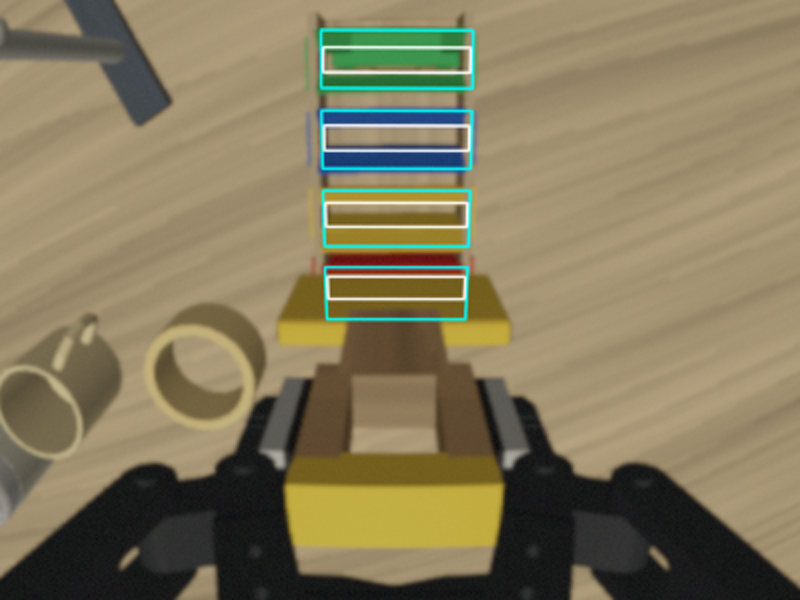

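Need to check that the placed red and green spreaders are standing properly, using a composite of the wrist raw top part and the side and top views.

Run:
```python
from h import *
w=cv2.imread("pics/w9raw.png");t=optics.get_image("top");s=optics.get_image("side")
o=np.zeros((600,800,3),np.uint8)
o[:300,:480]=cv2.resize(w[0:150,200:440],(480,300),interpolation=2)
o[300:,:400]=cv2.resize(t[150:280,400:520][:90*1+40],(400,300),interpolation=2)
o[300:,400:]=cv2.resize(s[265:370,265:405],(400,300),interpolation=2)
cv2.imwrite("pics/c4.png",o)
```

```text
(no output)
```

View pics/c4.png

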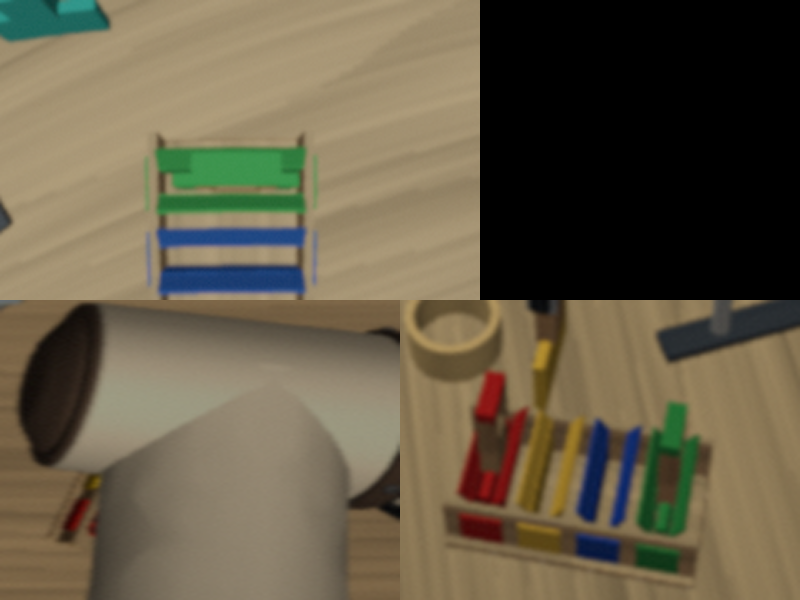

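Both red and green stand upright, home in their own pockets, and the caddy is unmoved. Inserting yellow.

{"api": "step_arm", "payload": {
  "motion": [
    {"slide":[0,0.5,40],"dr":[0,0,0],"jaw":30},
    {"slide":[0,0.5,80],"dr":[0,0,0],"jaw":30},
    {"slide":[0,0.5,115],"dr":[0,0,0],"jaw":30},
    {"slide":[0,0.5,125],"dr":[0,0,0],"jaw":30},
    {"slide":[0,0.5,135],"dr":[0,0,0],"jaw":30},
    {"slide":[0,0.5,145],"dr":[0,0,0],"jaw":30},
    {"slide":[0,0.5,154],"dr":[0,0,0],"jaw":30},
    {"slide":[0,0.5,159],"dr":[0,0,0],"jaw":30}
  ]
}}

```text
clock: 34.05
position: [475.1, -245.3, 152.0]
ee_rot: [0.983, -0.184, -0.0, 0.0]
contact_force: [-0.5, -0.2, -2.4]
gripper_width: 41.2
grasp_force: 61.5
```

{"api": "step_arm", "payload": {
  "motion": [
    {"slide":[0,0,8],"dr":[0,0,0],"jaw":30},
    {"slide":[0,0,16],"dr":[0,0,0],"jaw":30},
    {"slide":[0,0,23],"dr":[0,0,0],"jaw":30},
    {"slide":[0,0,29],"dr":[0,0,0],"jaw":30},
    {"slide":[0,0,34],"dr":[0,0,0],"jaw":30},
    {"slide":[0,0,38],"dr":[0,0,0],"jaw":30},
    {"slide":[0,0,40],"dr":[0,0,0],"jaw":30},
    {"slide":[0,0,41],"dr":[0,0,0],"jaw":30}
  ]
}}

```text
clock: 35.05
position: [474.8, -245.3, 111.7]
ee_rot: [0.983, -0.184, -0.0, 0.0]
contact_force: [-2.2, 0.5, 3.8]
gripper_width: 41.2
grasp_force: 61.8
```

{"api": "step_arm", "payload": {
  "motion": [
    {"slide":[0,0,1],"dr":[0,0,0],"jaw":30},
    {"slide":[0,0,2],"dr":[0,0,0],"jaw":30},
    {"slide":[0,0,2],"dr":[0,0,0],"jaw":60},
    {"slide":[0,0,2],"dr":[0,0,0],"jaw":85},
    {"slide":[0,0,2],"dr":[0,0,0],"jaw":85},
    {"slide":[0,0,2],"dr":[0,0,0],"jaw":85},
    {"slide":[0,0,-30],"dr":[0,0,0],"jaw":85},
    {"slide":[0,0,-80],"dr":[0,0,0],"jaw":85}
  ]
}}

```text
clock: 36.05
position: [474.0, -245.0, 190.5]
ee_rot: [0.983, -0.184, -0.002, -0.0]
contact_force: [0.5, 0.7, 0.0]
gripper_width: 84.9
grasp_force: 0.0
```

{"api": "step_arm", "payload": {
  "motion": [
    {"slide":[0,-40,-50],"dr":[0,0,0],"jaw":85},
    {"slide":[0,-90,-100],"dr":[0,0,0],"jaw":85},
    {"slide":[0,-140,-120],"dr":[0,0,0],"jaw":85},
    {"slide":[0,-190,-120],"dr":[0,0,0],"jaw":85},
    {"slide":[0,-240,-120],"dr":[0,0,0],"jaw":85},
    {"slide":[0,-290,-120],"dr":[0,0,0],"jaw":85},
    {"slide":[0,-300,-120],"dr":[0,0,0],"jaw":85},
    {"slide":[0,-300,-120],"dr":[0,0,0],"jaw":85}
  ]
}}

```text
clock: 37.05
position: [583.5, 34.7, 310.8]
ee_rot: [0.983, -0.183, -0.0, 0.0]
contact_force: [-0.9, -0.5, -0.5]
gripper_width: 85.1
grasp_force: 0.0
```

Run:
```python
from h import *
t=optics.get_image("top");s=optics.get_image("side")
o=np.zeros((600,800,3),np.uint8)
o[:,:400]=cv2.resize(t[150:280,410:496],(400,600),interpolation=2)
o[:300,400:]=cv2.resize(s[265:370,265:405],(400,300),interpolation=2)
o[300:,400:]=cv2.resize(s[110:320,150:430],(400,300),interpolation=2)
cv2.imwrite("pics/c5.png",o)
xa=np.array([np.cos(-.37),np.sin(-.37)]);c=np.array([497.3,-254.7])
for k in(-75,-25,75): print(k,[proj("side",[[*(c+xa*k),z]])[0] for z in(158,63)])
```

```text
-75 [array([295.42, 296.86]), array([297.2 , 318.86])]
-25 [array([316.67, 300.44]), array([317.27, 322.35])]
75 [array([359.91, 307.71]), array([358.07, 329.46])]
```

View pics/c5.png

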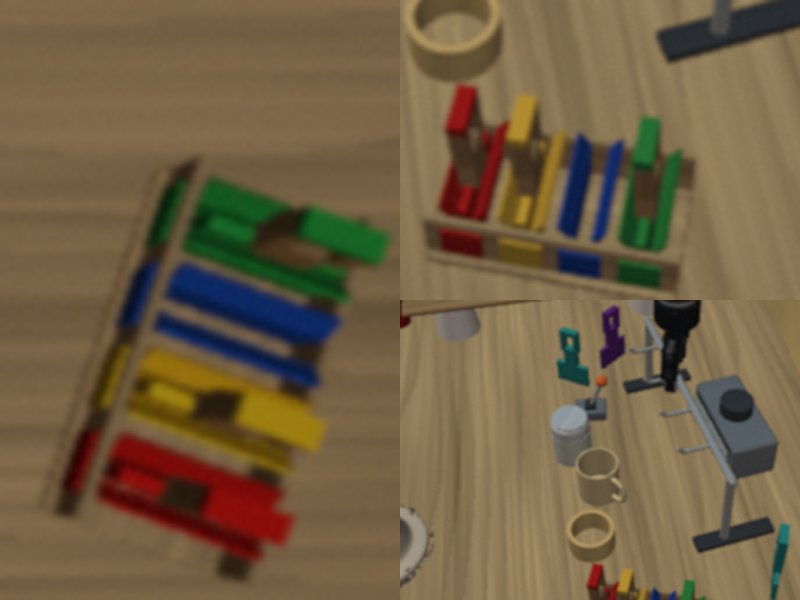

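All three spreaders stand upright and home in their own pockets. The caddy has been nudged since but still holds them. The lever is off and the bystanders are unmoved. Handing in.

```bash
python3 -c "
from bench import arm
print(arm.job_done())"
```

```text
the job is handed in; nothing more can be done
None
```

I switched the blower off first, then stood the red, green and yellow spreaders in their own caddy pockets (the blue one was absent) and handed the job in; the final camera views showed all three upright and the mug, tin and tape undisturbed.

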